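Test a lamp foot's touch dimmer with one light stroke

TASK

Test the touch dimmer on the grey lamp foot: with the gripper shut and pointing down, press its fingertips lightly on the smallest dot of the black curved strip and stroke along the curve over all the dots to the largest, yellow one, keeping the strip lightly pressed all the way. Finish with the fingertips still resting on the yellow dot, holding the strip lightly down. Do not grasp, shove or lift the foot, and leave everything else on the bench where it is.

Things in the scene. Friction and masses are not known exactly. Their poses are not given: they have to be found in the camera images.
- lamp_foot: Round grey lamp foot, loose on the bench, about 2 kg, 210 mm across, 30 mm high, turned any way; origin at the centre of its underside, z up. In its middle a brass nut and thin stub (34 mm across, top 56 mm above the bench). On its face a black touch strip: a flat arc 24 mm wide about the foot's axis, mid-line radius 78 mm, from -68 to +68 degrees about z from the foot's +x axis.
- strip (a joint): How far the black strip is pressed down (m): 0 untouched, its top then 42 mm above the bench, 12 mm above the foot's face; stop at 0.009. It sinks level as one piece on soft springs: starts to sink at about 0.5 N, then about 0.35 N per mm, about 4 N at the stop. Pressing into the stop is too hard; 2 to 5 mm is right. It springs back when let go.
- dot1 (a point): Smallest white dot (5 mm across) on the strip's top face, at -60 degrees: the dim end, where the stroke starts. The point is the dot's centre on the top face and sinks with the strip; so for all dots.
- dot2 (a point): Second white dot (8 mm), at -30 degrees on the arc.
- dot3 (a point): Third white dot (11 mm), at 0 degrees, the middle of the strip.
- dot4 (a point): Fourth white dot (13 mm), at +30 degrees.
- dot5 (a point): Largest dot (16 mm), yellow, at +60 degrees: the bright end, where the stroke ends and the fingertips stay.
- finial: Bystander: loose turned brass finial, 22 mm across, 36 mm high, standing on the lamp foot's face on the side away from the strip; origin at its underside's centre.
- lampholder: Bystander: loose white porcelain lampholder, 44 mm across, 48 mm high, standing beside the foot; origin at its underside's centre.
- bulb: Bystander: white bulb upright in a wooden stand 70 mm square, 130 mm high in all; origin at its underside's centre.
- glue: Bystander: bottle with red cap, 44 mm across, 110 mm high; origin at its underside's centre.
- tin: Bystander: tin, 66 mm across, 70 mm high; origin at its underside's centre.
- screwdriver: Bystander: screwdriver with orange handle lying on the bench along its own x; origin under its middle.
- parts_tray: Bystander: blue tray of nuts, 140 by 100 by 28 mm; origin at its underside's centre.
- lamp_stem: Bystander: brass lamp stem lying along its own x, 280 mm long, 36 mm wide at its flanges, 26 mm high; origin under its middle.
Mind the look-alikes: they are no part of the job. What is shaped like the lamp_foot but turquoise is not meant.

How it is judged:
On the way, in this order (a step that is already met when the one before it is completed fails the run):
1. the shut fingertips lightly press the strip at dot 1 (within 13 mm) (horizontal distance between the grasp point and dot1 below 0.013 m and value of joint strip above 0.0007 m and contact force between the fingers and lamp_foot above 0.2 N), for 0.06 s.
2. still pressing the strip between dots 1 and 2 (horizontal distance between the grasp point and dot1 below 0.03 m and horizontal distance between the grasp point and dot2 below 0.03 m and value of joint strip above 0.0007 m and contact force between the fingers and lamp_foot above 0.2 N), for 0.04 s.
3. the shut fingertips lightly press the strip at dot 2 (within 13 mm) (horizontal distance between the grasp point and dot2 below 0.013 m and value of joint strip above 0.0007 m and contact force between the fingers and lamp_foot above 0.2 N), for 0.06 s.
4. still pressing the strip between dots 2 and 3 (horizontal distance between the grasp point and dot2 below 0.03 m and horizontal distance between the grasp point and dot3 below 0.03 m and value of joint strip above 0.0007 m and contact force between the fingers and lamp_foot above 0.2 N), for 0.04 s.
5. the shut fingertips lightly press the strip at dot 3 (within 13 mm) (horizontal distance between the grasp point and dot3 below 0.013 m and value of joint strip above 0.0007 m and contact force between the fingers and lamp_foot above 0.2 N), for 0.06 s.
6. still pressing the strip between dots 3 and 4 (horizontal distance between the grasp point and dot3 below 0.03 m and horizontal distance between the grasp point and dot4 below 0.03 m and value of joint strip above 0.0007 m and contact force between the fingers and lamp_foot above 0.2 N), for 0.04 s.
7. the shut fingertips lightly press the strip at dot 4 (within 13 mm) (horizontal distance between the grasp point and dot4 below 0.013 m and value of joint strip above 0.0007 m and contact force between the fingers and lamp_foot above 0.2 N), for 0.06 s.
8. still pressing the strip between dots 4 and 5 (horizontal distance between the grasp point and dot4 below 0.03 m and horizontal distance between the grasp point and dot5 below 0.03 m and value of joint strip above 0.0007 m and contact force between the fingers and lamp_foot above 0.2 N), for 0.04 s.
9. the shut fingertips lightly press the strip at dot 5 (within 13 mm) (horizontal distance between the grasp point and dot5 below 0.013 m and value of joint strip above 0.0007 m and contact force between the fingers and lamp_foot above 0.2 N), for 0.06 s.
At the end, for the whole second after the job is handed in: The fingertips rest on the yellow dot (TCP within 13 mm of it horizontally), the strip sunk by at least 0.7 mm under a force of 0.2 to 10 N; the foot is flat on the bench within 20 mm of where it stood, and every bystander within 25 mm of where it stood (all of step 9 and contact force between the fingers and lamp_foot below 10 N and distance of lamp_foot from where it was at the start of the episode below 0.02 m and height (world z) of lamp_foot below 0.008 m and distance of each of finial, lampholder, bulb, glue, tin, screwdriver, parts_tray, lamp_stem from where it was at the start of the episode below 0.025 m); the arm keeps its last pose, push and grip.
It fails at once if the fingers press hard on the lamp foot or its strip (over 15 N) (contact force between the fingers and lamp_foot above 15 N).
It fails at once if the lamp foot is lifted, tipped or shoved more than 20 mm (height (world z) of lamp_foot above 0.01 m or angle between lamp_foot's own z axis and vertical above 0.08 rad or distance of lamp_foot from where it was at the start of the episode above 0.02 m).
It fails at once if a bystander is moved, lifted or carried more than 25 mm (distance of any of finial, lampholder, bulb, glue, tin, screwdriver, parts_tray, lamp_stem from where it was at the start of the episode above 0.025 m).
It also fails if it takes over 42 s, if anything falls off the work surface, if the arm or the gripper's body presses on something with over 40 N, if the wrist force passes 120 N, or if a joint passes its speed limit or range.

ROBOT

A 6-joint arm with a two-finger parallel gripper is mounted at the origin on the work surface. World frame = base frame: x ahead of the robot, y to its left, z up, the work surface at z = 0. Lengths are in m, angles in rad, forces in N, time in s.
With the tool pointing down it reaches from about 0.35 to 0.975 m from the base axis. Payload 4.9 kg.
Tool frame: the origin (TCP) lies between the finger pads, 19 mm behind the fingertips; this is the grasp point; z points along the fingers, y is the line along which they close (so a half turn about z gives the same grasp; the last joint's range is limited). The gripper opens to 85 mm and grips with 20 to 120 N. Pads are 22 mm wide; open, the fingers measure 114 mm over their backs; the gripper's body (76 mm by 85 mm) begins 54 mm behind the grasp point. The pads swing forward as they close: fully open they stand 13 mm farther back than shut.
Start: joints at [1.05, 0.053, 1.613, -0, 1.476, -0.119], TCP at [0.244, 0.575, 0.25] pointing down, gripper open.
Joint ranges: [-3.01, 3.01], [-1.01, 2.22], [0.06, 2.58], [-1.02, 4.17], [0.09, 2.62], [-3.14, 3.14]. Speed limits (rad/s): [2.57, 2.57, 3.14, 3.14, 3.14, 3.14].

INTERFACE

Orientations are given as a unit quaternion [w, x, y, z].
In Python, from plant import state, grab_frame, ticket, spotter gives the robot as it stands.
- The arm moves only by the tool apply_moves, never from a script. Its argument "series" is a list of rows, each an object of numbers: "jaw": the closure, from 0 (fully open) to 1 (shut); "dx", "dy", "dz": the shift along the tool's x, y, z in mm; "turn": the turn about the tool's z in rad. A call has 1 to 5 rows; each row is the pose to reach, as a shift and turn from the pose commanded when the call began, along the tool's axes at that moment; what a row does not reach only later rows make up. A row lasts 1/12 s, in which the tool goes at most 41.7 mm and 7.16 degrees, less where a joint would pass 70% of its speed; a pose out of reach is approached as far as the arm can. A call with a gripper value outside its range is refused whole. The fingers move at their own pace and stop on an object; the grip force is fixed at half the most. Time passes only in rows, so rows that repeat a pose let the fingers close. It gives the time, the measured TCP pose, the force, the opening and the grip force at its end, in the units of the state.
- state(): the state, without advancing time (a new reading comes with each control period).
- grab_frame(name): name is "scene" or "top"; returns a dict with "pixels" (480x640x3 uint8, red, green, blue), "mtx" (3x3 intrinsics, pixels), "dist_coeffs" ([k1, k2, p1, p2, k3] as OpenCV has them; the pictures are not rectified), "camera_from_world" (4x4, takes a point from world to camera coordinates). Camera axes: x right, y down, z forward; pixel columns grow to the right and rows downward; lengths in m; the calibration is good to about 2 mm. A picture is of the moment at which its call begins. There is no depth.
- ticket.job_done(): hands the job in; it is judged then, once.
Trained networks look in a picture, given as the dict that the camera call returned (one of the last four; its "shot" number tells which), for a name from the list of things; names that differ only in an ending like _2 or _b are one class to them, and where a whole thing is asked for, a point or a joint stands for the part that bears it (a point fixed in the world has none). Each returns a list of dicts, best first, with "conf" (0 to 1); they miss things now and then, are a little off and sometimes report something else, mostly with a low value. They report only what shows in the picture. A call takes as long as a camera call. They do not tell look-alikes from the thing itself.
- spotter.outline_of(picture, target): "region" (480x640 bool, what is visible of it) and "extent" ([left, top, right, bottom] in pixels, round what is visible of it).
The state is a dict: "time": time; "joint_pos": joint angles; "joint_vel": joint speeds; "joint_efforts": joint torques, N m; "tool_pos": TCP position; "tool_rot": TCP orientation; "contact_force": force on the tool from outside, world axes, zero at the start; "ft_torque": the same for the moment, N m; "gripper_width": opening from 0.0 (shut) to 1.0 (fully open); "grasp_force": force on a finger pad.
Only numpy, scipy, OpenCV 4.12 (cv2) and the standard library are available. Lean on these libraries where they do the work, as an engineer would, in place of code of your own. Each camera call takes 0.05 s, during which the arm holds its last target. There are 200 camera calls.

## Working session

There is one attempt and no reset: what is moved stays moved. The work goes in short steps, Python scripts to look and compute and a tool call to move; the robot and the scene stay as the last step left them, time stands still between calls to the robot, and variables do not carry over. Pictures are saved under pics/ and viewed, at most 10 in all, crops included, and the job is handed in when it is done.

Besides the shell and the picture viewer there is one more tool, called as name(argument=value, ...), one argument or row to a line, values as JSON. apply_moves: Moves the arm, as the interface text tells. Its arguments: {"type":"object","properties":{"series":{"type":"array","items":{"type":"object","properties":{"jaw":{"type":"number"},"dx":{"type":"number"},"dy":{"type":"number"},"dz":{"type":"number"},"turn":{"type":"number"}}}}},"required":["series"]}

```bash
mkdir -p pics
cat > h.py <<'E'
import numpy as np, cv2
from plant import state, grab_frame, ticket, spotter
def unproj(f,uv,z):
    p=cv2.undistortPoints(np.array(uv,float).reshape(-1,1,2),f["mtx"],np.array(f["dist_coeffs"])).reshape(-1,2)
    T=np.array(f["camera_from_world"]);R=T[:3,:3];c=-R.T@T[:3,3]
    d=np.c_[p,np.ones(len(p))]@R
    return c+d*((z-c[2])/d[:,2])[:,None]
def proj(f,X):
    T=np.array(f["camera_from_world"])
    return cv2.projectPoints(np.array(X,float).reshape(-1,1,3),cv2.Rodrigues(T[:3,:3])[0],T[:3,3],f["mtx"],np.array(f["dist_coeffs"]))[0].reshape(-1,2)
E
python3 - <<'E'
from h import *
for n in("top","scene"):
    f=grab_frame(n); f={**f}
    cv2.imwrite(f"pics/{n}0.png",f["pixels"][:,:,::-1])
    for t in("lamp_foot","dot1","dot5","finial","lampholder"):
        for o in spotter.outline_of(f,t)[:3]:
            ys,xs=np.nonzero(o["region"]); print(n,t,round(o["conf"],2),o["extent"],xs.mean().round(1),ys.mean().round(1),len(xs))
print(state())
E
```

```text
top lamp_foot 0.95 [377.9, 308.5, 461.9, 392.9] 418.7 351.1 5387
top lamp_foot 0.88 [238.4, 187.3, 316.2, 265.8] 277.3 226.4 4953
top dot1 0.82 [253.1, 210.4, 312.8, 259.7] 289.5 243.2 781
top dot1 0.77 [385.6, 319.0, 414.4, 384.4] 396.7 351.0 725
top dot5 0.82 [253.1, 210.4, 312.8, 259.7] 289.5 243.2 781
top dot5 0.77 [385.6, 319.0, 414.4, 384.4] 396.7 351.0 725
top lampholder 0.81 [251.7, 165.4, 263.6, 182.3] 256.2 172.3 223
top lampholder 0.63 [406.6, 131.6, 462.5, 198.9] 434.3 166.2 2179
scene lamp_foot 0.98 [137.0, 176.2, 224.0, 238.0] 179.6 206.3 4098
scene lamp_foot 0.72 [329.3, 208.3, 418.2, 278.9] 372.1 243.9 4903
scene dot1 0.79 [178.5, 172.1, 217.3, 216.8] 200.2 192.1 787
scene dot1 0.65 [335.2, 207.1, 375.2, 255.9] 349.8 228.4 798
scene dot5 0.79 [178.5, 172.1, 217.3, 216.8] 200.2 192.1 787
scene dot5 0.65 [335.2, 207.1, 375.2, 255.9] 349.8 228.4 798
scene finial 0.6 [337.3, 210.5, 378.9, 256.6] 350.5 227.0 833
scene finial 0.46 [399.7, 233.6, 409.1, 251.4] 403.3 239.6 89
scene lampholder 0.61 [420.5, 251.3, 438.6, 284.2] 429.3 271.2 482
{'time': 0.6, 'joint_pos': array([ 1.04999683e+00,  5.26738577e-02,  1.61292375e+00, -1.66488752e-05,
        1.47601902e+00, -1.19006419e-01]), 'joint_vel': array([ 1.41790564e-03, -6.64992512e-04, -4.99355435e-05,  8.51112266e-04,
       -3.14591445e-03, -2.26538544e-03]), 'joint_efforts': array([ 1.07144908e-03, -3.93405783e+01, -3.70230246e+01, -1.00578554e-04,
        7.26759190e-04, -3.90347125e-06]), 'tool_pos': array([0.24440848, 0.57519284, 0.25000559]), 'tool_rot': array([ 4.09589394e-06,  1.99547148e-01,  9.79888226e-01, -1.39883399e-05]), 'contact_force': array([-0.2013683 ,  0.28220448, -0.47619968]), 'ft_torque': array([ 0.01711012,  0.03433588, -0.00665257]), 'grasp_force': 0.0, 'gripper_width': 1.0011899520647096}
```

View pics/top0.png

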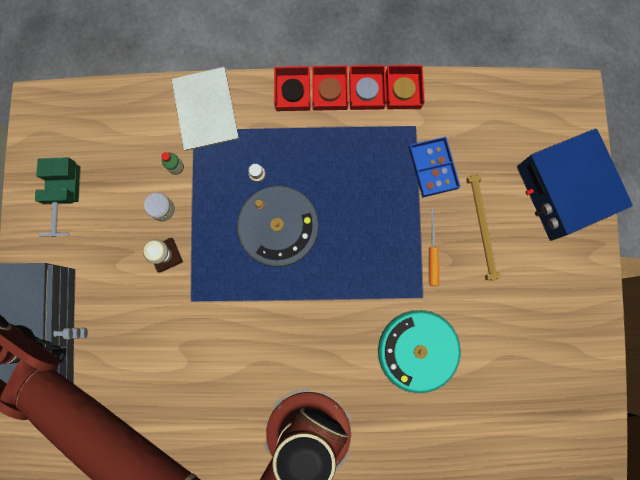

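View pics/scene0.png

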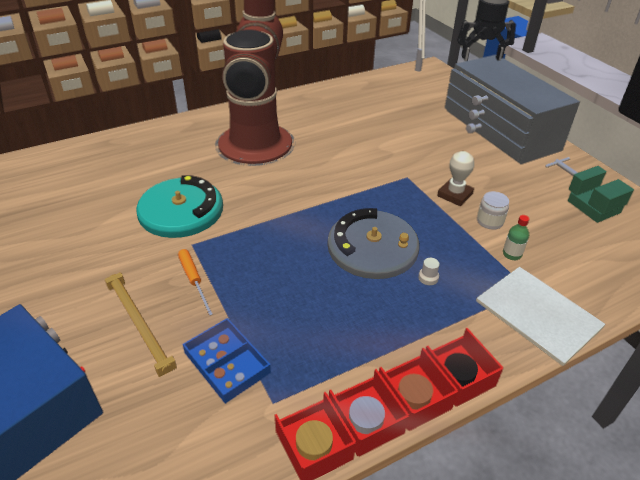

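The top view shows the grey foot at about (277,226), with the yellow dot at (307,220) and dot 1 at about (264,252). The turquoise look-alike is at (419,351). Next I fit the foot pose from the dots and the foot outline in both views.

```bash
cat > fit.py <<'E'
from h import *
from scipy.optimize import least_squares
obs=[]
A=np.radians([-60,-30,0,30,60])
def dots(x,y,th,z=.042): return np.c_[x+.078*np.cos(th+A),y+.078*np.sin(th+A),np.full(5,z)]
F={n:grab_frame(n) for n in("top","scene")}
sel={"top":(277,226),"scene":(373,243)}
for n,f in F.items():
    def near(t): return min(spotter.outline_of(f,t),key=lambda o:abs((o["extent"][0]+o["extent"][2])/2-sel[n][0])+abs((o["extent"][1]+o["extent"][3])/2-sel[n][1]))
    o=near("dot1"); m=cv2.morphologyEx(o["region"].astype(np.uint8),cv2.MORPH_CLOSE,np.ones((5,5)))
    img=f["pixels"].astype(int); v=img.max(2)
    b=((v>95)&(m>0)).astype(np.uint8)
    N,l,s,c=cv2.connectedComponentsWithStats(b)
    L=[]
    for i in range(1,N):
        if s[i,4]<2 or s[i,4]>80: continue
        w=np.where(l==i,v-50,0); ys,xs=np.nonzero(w); ww=w[ys,xs]
        px=((xs*ww).sum()/ww.sum(),(ys*ww).sum()/ww.sum()); L.append(px)
        print(n,np.round(px,1),s[i,4],img[ys,xs].mean(0).round(),unproj(f,[px],.042)[0].round(4))
    obs.append((n,np.array(L)))
    o=near("lamp_foot"); e=o["extent"]; print(n,"foot c",unproj(f,[((e[0]+e[2])/2,(e[1]+e[3])/2)],.02)[0].round(4), unproj(f,[(e[0],(e[1]+e[3])/2),(e[2],(e[1]+e[3])/2)],.02).round(3).tolist())
def res(p,which):
    r=[]
    for n,L in obs:
        if n not in which: continue
        q=proj(F[n],dots(*p))
        d=np.linalg.norm(q[:,None]-L[None],axis=2); j=d.argmin(1)
        for i in range(5): r+=list(np.clip(L[j[i]]-q[i],-6,6))
    return r
f=F["top"]; c=unproj(f,[(277,225)],.05)[0]; y=unproj(f,[(307,220)],.042)[0]
d1=y-c; th=np.arctan2(d1[1],d1[0])-np.pi/3
for w in(("top",),("scene",),("top","scene")):
    s=least_squares(res,[c[0],c[1],th],args=(w,),loss="soft_l1"); print(w,s.x.round(4),np.abs(s.fun).round(1))
print(dots(*s.x).round(4))
for n,f in F.items():
    im=f["pixels"][:,:,::-1].copy(); u,v0=sel[n]; u0,v1=u-60,v0-50
    im=cv2.resize(im[v1:v1+100,u0:u0+120],None,fx=5,fy=5,interpolation=cv2.INTER_CUBIC)
    for q in proj(f,dots(*s.x)): cv2.circle(im,(int((q[0]-u0+.5)*5),int((q[1]-v1+.5)*5)),3,(0,0,255),-1)
    cv2.imwrite(f"pics/fit_{n}.png",im)
E
python3 fit.py; python3 -c "
import cv2,numpy as np
cv2.imwrite('pics/fit.png',cv2.resize(np.hstack([cv2.imread('pics/fit_top.png'),cv2.imread('pics/fit_scene.png')]),(800,333)))"
```

```text
top [306.8 219.9] 40 [179. 186.  65.] [ 0.54   -0.0054  0.042 ]
top [312.  229.5] 2 [ 82.  92. 102.] [ 0.5153 -0.0183  0.042 ]
top [304.5 235.6] 32 [167. 173. 177.] [0.5002 0.0009 0.042 ]
top [294.6 248.1] 19 [166. 172. 176.] [0.4686 0.0263 0.042 ]
top [263.7 251.8] 6 [140. 147. 148.] [0.4608 0.1042 0.042 ]
top [279.7 254.1] 11 [152. 158. 161.] [0.4542 0.064  0.042 ]
top foot c [0.5222 0.0662 0.02  ] [[0.524, 0.168, 0.02], [0.52, -0.036, 0.02]]
scene [369.3 210.8] 3 [142. 144. 135.] [0.4618 0.1018 0.042 ]
scene [353.6 214. ] 8 [152. 154. 145.] [0.4555 0.0623 0.042 ]
scene [335.2 224.8] 10 [ 95. 101. 114.] [0.4702 0.0048 0.042 ]
scene [342.5 222.2] 14 [173. 176. 164.] [0.4699 0.0243 0.042 ]
scene [333. 234.] 3 [105. 111. 124.] [ 0.496  -0.0149  0.042 ]
scene [339.6 233.6] 22 [180. 183. 172.] [ 0.5014 -0.001   0.042 ]
scene [345.  232.5] 2 [ 88.  92. 102.] [0.5037 0.0117 0.042 ]
scene [349. 241.] 3 [101. 107. 122.] [0.5325 0.0056 0.042 ]
scene [345.8 245.2] 34 [176. 180.  73.] [ 0.5414 -0.0076  0.042 ]
scene foot c [ 0.2204 -0.2883  0.02  ] [[0.172, -0.385, 0.02], [0.269, -0.192, 0.02]]
('top',) [ 0.5319  0.0722 -2.5142] [0.1 0.  0.  0.  0.  0.  0.  0.  0.  0. ]
('scene',) [ 0.5331  0.0701 -2.5141] [0.1 0.  0.1 0.  0.  0.  0.  0.  0.  0.1]
('top', 'scene') [ 0.5322  0.0713 -2.5142] [0.4 0.1 0.3 0.2 0.3 0.2 0.3 0.1 0.4 0.1 0.3 0.4 0.2 0.3 0.3 0.4 0.2 0.4
 0.3 0.5]
[[ 4.610e-01  1.031e-01  4.200e-02]
 [ 4.546e-01  6.320e-02  4.200e-02]
 [ 4.690e-01  2.550e-02  4.200e-02]
 [ 5.004e-01  1.000e-04  4.200e-02]
 [ 5.403e-01 -6.300e-03  4.200e-02]]
```

View pics/fit.png

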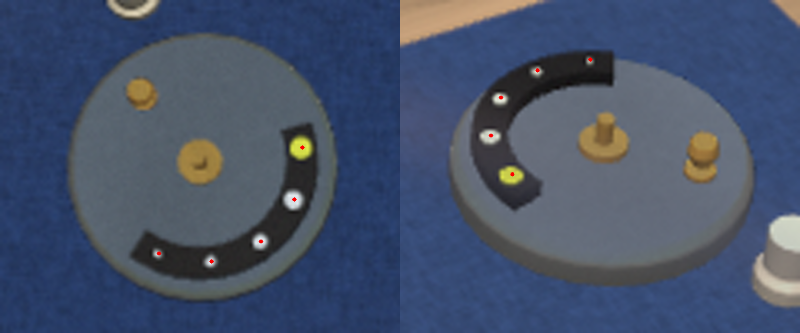

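The fit is good: reprojection under 0.5 px in both views, with the red marks sitting on all five dots. The foot centre is (0.532, 0.071). I now travel at height with the gripper closing.

apply_moves(
  series=[
    {"dx":-29,"dy":-27,"jaw":1},
    {"dx":-58,"dy":-54,"jaw":1},
    {"dx":-87,"dy":-81,"jaw":1},
    {"dx":-116,"dy":-107,"jaw":1},
    {"dx":-145,"dy":-132,"jaw":1},
  ],
)

```text
invalid input at $.series[0]: expected keys jaw, dx, dy, dz, turn
```

apply_moves(
  series=[
    {"dx":-29,"dy":-27,"jaw":1},
    {"dx":-58,"dy":-54,"jaw":1},
    {"dx":-87,"dy":-81,"jaw":1},
    {"dx":-116,"dy":-107,"jaw":1},
    {"dx":-145,"dy":-132,"jaw":1},
  ],
)

```text
invalid input at $.series[0]: expected keys jaw, dx, dy, dz, turn
```

apply_moves(
  series=[
    {"dx":-29,"dy":-27,"jaw":1},
    {"dx":-58,"dy":-54,"jaw":1},
    {"dx":-94,"dy":-85,"jaw":1},
    {"dx":-94,"dy":-85,"jaw":1},
    {"dx":-94,"dy":-85,"jaw":1},
  ],
)

```text
invalid input at $.series[0]: expected keys jaw, dx, dy, dz, turn
```

apply_moves(
  series=[
    {"dx":-29,"dy":-27,"dz":0,"turn":0,"jaw":1},
    {"dx":-58,"dy":-54,"dz":0,"turn":0,"jaw":1},
    {"dx":-87,"dy":-81,"dz":0,"turn":0,"jaw":1},
    {"dx":-116,"dy":-107,"dz":0,"turn":0,"jaw":1},
    {"dx":-145,"dy":-132,"dz":0,"turn":0,"jaw":1},
  ],
)

```text
time: 1.32
tool_pos: [0.3265, 0.3954, 0.2501]
tool_rot: [0.0, 0.199, 0.98, 0.0]
contact_force: [1.3, -0.4, 0.6]
gripper_width: 0.299
grasp_force: 0.0
```

apply_moves(
  series=[
    {"dx":-29,"dy":-27,"dz":0,"turn":0,"jaw":1},
    {"dx":-58,"dy":-54,"dz":0,"turn":0,"jaw":1},
    {"dx":-87,"dy":-81,"dz":0,"turn":0,"jaw":1},
    {"dx":-116,"dy":-107,"dz":0,"turn":0,"jaw":1},
    {"dx":-145,"dy":-132,"dz":0,"turn":0,"jaw":1},
  ],
)

```text
time: 1.73
tool_pos: [0.4084, 0.217, 0.2504]
tool_rot: [0.0, 0.199, 0.98, 0.0]
contact_force: [0.7, 1.4, 0.1]
gripper_width: 0.001
grasp_force: 0.0
```

apply_moves(
  series=[
    {"dx":-29,"dy":-27,"dz":0,"turn":0,"jaw":1},
    {"dx":-58,"dy":-54,"dz":0,"turn":0,"jaw":1},
    {"dx":-94,"dy":-85,"dz":0,"turn":0,"jaw":1},
    {"dx":-94,"dy":-85,"dz":0,"turn":0,"jaw":1},
    {"dx":-94,"dy":-85,"dz":0,"turn":0,"jaw":1},
  ],
)

```text
time: 2.15
tool_pos: [0.4621, 0.1018, 0.2501]
tool_rot: [0.0, 0.202, 0.979, 0.0]
contact_force: [-0.2, 0.1, -0.5]
gripper_width: -0.003
grasp_force: 0.0
```

apply_moves(
  series=[
    {"dx":1,"dy":1,"dz":40,"turn":0,"jaw":1},
    {"dx":1,"dy":1,"dz":80,"turn":0,"jaw":1},
    {"dx":1,"dy":1,"dz":120,"turn":0,"jaw":1},
    {"dx":1,"dy":1,"dz":150,"turn":0,"jaw":1},
    {"dx":1,"dy":1,"dz":170,"turn":0,"jaw":1},
  ],
)

```text
time: 2.57
tool_pos: [0.4577, 0.1066, 0.0761]
tool_rot: [-0.003, 0.199, 0.98, -0.0]
contact_force: [-0.8, -1.0, -0.5]
gripper_width: 0.002
grasp_force: 0.0
```

apply_moves(
  series=[
    {"dx":0,"dy":0,"dz":5,"turn":0,"jaw":1},
    {"dx":0,"dy":0,"dz":9,"turn":0,"jaw":1},
    {"dx":0,"dy":0,"dz":9,"turn":0,"jaw":1},
    {"dx":0,"dy":0,"dz":9,"turn":0,"jaw":1},
    {"dx":0,"dy":0,"dz":9,"turn":0,"jaw":1},
  ],
)

```text
time: 2.98
tool_pos: [0.4623, 0.1055, 0.0731]
tool_rot: [0.002, 0.199, 0.98, 0.001]
contact_force: [-0.3, -0.5, 0.4]
gripper_width: 0.001
grasp_force: 0.0
```

```bash
cat > look.py <<'E'
import sys
from h import *
A=[]
for n in("top","scene"):
    f=grab_frame(n); s=state(); p=s["tool_pos"]; tip=p-[0,0,.019]
    u,v=proj(f,[tip])[0]; u0,v0=int(u)-40,int(v)-40
    im=cv2.resize(f["pixels"][v0:v0+80,u0:u0+80,::-1],(400,400),interpolation=cv2.INTER_CUBIC)
    cv2.circle(im,(int((u-u0+.5)*5),int((v-v0+.5)*5)),3,(0,0,255),-1); A.append(im)
cv2.imwrite(sys.argv[1],np.hstack(A)); print(p.round(4),s["contact_force"].round(2))
E
python3 look.py pics/d1.png
```

```text
[0.462  0.1053 0.0727] [ 0.41 -0.11  0.71]
```

View pics/d1.png

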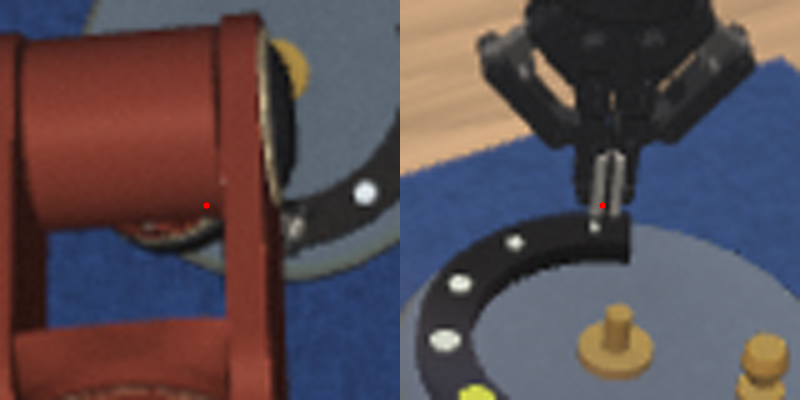

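The tips hover 12 mm above dot 1, as the geometry says they should. I go down gently.

apply_moves(
  series=[
    {"dx":0,"dy":-2,"dz":4,"turn":0,"jaw":1},
    {"dx":0,"dy":-2,"dz":7,"turn":0,"jaw":1},
    {"dx":0,"dy":-2,"dz":9,"turn":0,"jaw":1},
    {"dx":0,"dy":-2,"dz":11,"turn":0,"jaw":1},
    {"dx":0,"dy":-2,"dz":13,"turn":0,"jaw":1},
  ],
)

```text
time: 3.5
tool_pos: [0.4598, 0.1032, 0.0577]
tool_rot: [-0.0, 0.2, 0.98, -0.0]
contact_force: [-1.1, -0.7, 1.0]
gripper_width: 0.0
grasp_force: 0.8
```

apply_moves(
  series=[
    {"dx":0,"dy":0,"dz":0.5,"turn":0,"jaw":1},
    {"dx":0,"dy":0,"dz":0.5,"turn":0,"jaw":1},
    {"dx":0,"dy":0,"dz":0.5,"turn":0,"jaw":1},
    {"dx":0,"dy":0,"dz":0.5,"turn":0,"jaw":1},
  ],
)

```text
time: 3.83
tool_pos: [0.4601, 0.1033, 0.0576]
tool_rot: [-0.0, 0.2, 0.98, -0.0]
contact_force: [-0.8, 0.1, 1.5]
gripper_width: 0.002
grasp_force: 0.8
```

```bash
python3 look.py pics/d1b.png
python3 - <<'E'
from h import *
L=[]
for i in range(6):
    grab_frame("top"); s=state(); L.append(np.r_[s["tool_pos"],s["contact_force"]])
print(np.mean(L,0).round(4),np.std(L,0).round(4))
E
```

```text
[0.46   0.1033 0.0576] [-1.04  0.12  1.38]
[ 0.4601  0.1033  0.0576 -1.1333 -0.1694  1.7366] [0.     0.     0.     0.3219 0.6822 0.495 ]
```

View pics/d1b.png

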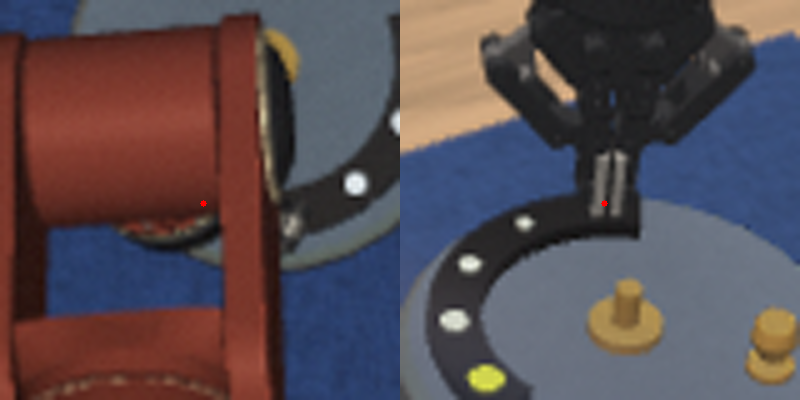

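Measured 1.7 N at 3.4 mm of sink, which matches the spring law, and the tips are on dot 1. Now I compute the stroke increments.

```bash
cat > inc.py <<'E'
from h import *
from scipy.spatial.transform import Rotation as R
s=state();q=s["tool_rot"];M=R.from_quat([q[1],q[2],q[3],q[0]]).as_matrix()
a=np.radians(np.arange(-60,61,6)); P=np.c_[.5322+.078*np.cos(a-2.5142),.0713+.078*np.sin(a-2.5142),np.full(21,s["tool_pos"][2])]
P[0]=s["tool_pos"]
for k in range(4): print(((P[5*k+1:5*k+6]-P[5*k])@M*1000).round(1).tolist())
E
python3 inc.py
```

```text
[[-1.2, -8.0, 0.0], [-2.3, -16.1, 0.0], [-4.3, -24.0, 0.0], [-7.1, -31.7, 0.0], [-10.7, -39.0, 0.0]]
[[-4.3, -6.9, 0.0], [-9.3, -13.4, 0.0], [-15.0, -19.2, 0.0], [-21.3, -24.5, 0.0], [-28.0, -29.1, 0.0]]
[[-7.2, -3.8, 0.0], [-14.8, -6.9, 0.0], [-22.6, -9.2, 0.0], [-30.7, -10.6, 0.0], [-38.8, -11.2, 0.0]]
[[-8.2, 0.3, 0.0], [-16.2, 1.4, 0.0], [-24.2, 3.4, 0.0], [-31.8, 6.2, 0.0], [-39.2, 9.7, 0.0]]
```

apply_moves(
  series=[
    {"dx":-1,"dy":-8,"dz":0,"turn":0,"jaw":1},
    {"dx":-2.5,"dy":-16,"dz":0,"turn":0,"jaw":1},
    {"dx":-4.5,"dy":-24,"dz":0,"turn":0,"jaw":1},
    {"dx":-7,"dy":-31.5,"dz":0,"turn":0,"jaw":1},
    {"dx":-10.5,"dy":-39,"dz":0,"turn":0,"jaw":1},
  ],
)

```text
time: 4.65
tool_pos: [0.4542, 0.0624, 0.0575]
tool_rot: [0.0, 0.2, 0.98, 0.0]
contact_force: [-0.3, 2.2, 2.4]
gripper_width: 0.0
grasp_force: 0.8
```

apply_moves(
  series=[
    {"dx":0,"dy":0,"dz":0,"turn":0,"jaw":1},
    {"dx":0,"dy":0,"dz":0,"turn":0,"jaw":1},
  ],
)

```text
time: 4.82
tool_pos: [0.4545, 0.0623, 0.0576]
tool_rot: [0.0, 0.2, 0.98, -0.0]
contact_force: [-0.2, -0.8, 2.0]
gripper_width: 0.003
grasp_force: 0.8
```

On dot 2 (target 0.4546, 0.0632), with the pressure steady. Continuing.

apply_moves(
  series=[
    {"dx":-4.5,"dy":-6.5,"dz":0,"turn":0,"jaw":1},
    {"dx":-9.5,"dy":-13,"dz":0,"turn":0,"jaw":1},
    {"dx":-15,"dy":-19,"dz":0,"turn":0,"jaw":1},
    {"dx":-21,"dy":-24,"dz":0,"turn":0,"jaw":1},
    {"dx":-28,"dy":-28.5,"dz":0,"turn":0,"jaw":1},
  ],
)

```text
time: 5.23
tool_pos: [0.4692, 0.0254, 0.0574]
tool_rot: [-0.0, 0.2, 0.98, 0.0]
contact_force: [-0.6, 0.5, 1.3]
gripper_width: -0.003
grasp_force: 0.8
```

apply_moves(
  series=[
    {"dx":0,"dy":0,"dz":0,"turn":0,"jaw":1},
    {"dx":0,"dy":0,"dz":0,"turn":0,"jaw":1},
  ],
)

```text
time: 5.4
tool_pos: [0.4698, 0.0253, 0.0577]
tool_rot: [0.001, 0.2, 0.98, -0.0]
contact_force: [0.2, -0.4, 1.4]
gripper_width: 0.002
grasp_force: 0.8
```

apply_moves(
  series=[
    {"dx":-7,"dy":-4,"dz":0,"turn":0,"jaw":1},
    {"dx":-15,"dy":-7,"dz":0,"turn":0,"jaw":1},
    {"dx":-22.5,"dy":-9,"dz":0,"turn":0,"jaw":1},
    {"dx":-30.5,"dy":-10.5,"dz":0,"turn":0,"jaw":1},
    {"dx":-39,"dy":-11,"dz":0,"turn":0,"jaw":1},
  ],
)

```text
time: 5.82
tool_pos: [0.5012, 0.0002, 0.0574]
tool_rot: [-0.0, 0.2, 0.98, -0.0]
contact_force: [-1.4, 1.0, 1.5]
gripper_width: -0.001
grasp_force: 0.8
```

apply_moves(
  series=[
    {"dx":0,"dy":0,"dz":0,"turn":0,"jaw":1},
    {"dx":0,"dy":0,"dz":0,"turn":0,"jaw":1},
  ],
)

```text
time: 5.98
tool_pos: [0.5018, 0.0002, 0.0579]
tool_rot: [0.001, 0.2, 0.98, -0.0]
contact_force: [0.8, -0.5, 1.2]
gripper_width: 0.004
grasp_force: 0.8
```

apply_moves(
  series=[
    {"dx":-8,"dy":0,"dz":0,"turn":0,"jaw":1},
    {"dx":-16,"dy":1,"dz":0,"turn":0,"jaw":1},
    {"dx":-23.5,"dy":3,"dz":0,"turn":0,"jaw":1},
    {"dx":-31,"dy":5.5,"dz":0,"turn":0,"jaw":1},
    {"dx":-38,"dy":9,"dz":0,"turn":0,"jaw":1},
  ],
)

```text
time: 6.4
tool_pos: [0.54, -0.006, 0.0575]
tool_rot: [-0.0, 0.2, 0.98, -0.0]
contact_force: [-1.3, 0.2, 1.6]
gripper_width: 0.001
grasp_force: 0.8
```

apply_moves(
  series=[
    {"dx":0,"dy":0,"dz":0,"turn":0,"jaw":1},
    {"dx":0,"dy":0,"dz":0,"turn":0,"jaw":1},
    {"dx":0,"dy":0,"dz":0,"turn":0,"jaw":1},
  ],
)

```text
time: 6.65
tool_pos: [0.5397, -0.0058, 0.0578]
tool_rot: [0.001, 0.199, 0.98, 0.0]
contact_force: [0.9, 0.6, 1.1]
gripper_width: 0.002
grasp_force: 0.8
```

```bash
python3 look.py pics/d5.png
```

```text
[ 0.5393 -0.0058  0.0577] [ 2.04 -0.09  1.07]
```

View pics/d5.png

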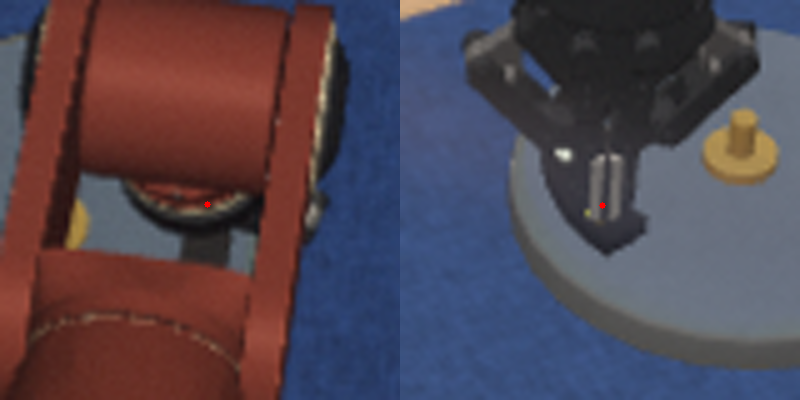

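The scene view shows the fingertips covering the yellow dot (sliver at about (590,213)), just before the strip's end, with the strip pressed. Handing in.

```bash
python3 -c "
from plant import ticket
print(ticket.job_done())"
```

```text
the job is handed in; nothing more can be done
None
```

I stroked the grey lamp foot's strip from dot 1 to the yellow dot with a light press (about 1–2 N, about 3.4 mm sunk), left the fingertips resting on the yellow dot, and handed the job in; no verdict came back.

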